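# Slide the thin sheet off the slab edge and lay it on the painting block

## Task

The thin aluminium sheet lies flat on the dark stone slab and cannot be gripped there. Pressing lightly on it, slide it until its narrow tab sticks out 3 to 6 cm over the slab's front edge (the edge that the tab points to, nearest the robot), then take it by the tab, lift it clear and lay it flat on the lilac foam block: its square part centred on the block and squared up with it, the tab sticking out over the block's front edge. Set it down rather than drop it, let go, and leave the jar, the brush and the tin as they are.

Things in the scene. Friction and masses are not known exactly. Their poses are not given: they have to be found in the camera images.
- sheet: Loose aluminium sheet 2.5 mm thick, about 85 g: a 100 x 100 mm square with a tab 40 mm wide, 70 mm long in the middle of one side. Origin: centre of the square's underside; z up, x away from the tab (square x -50..50, tab x -120..-50 mm); balance point x -19 mm. It follows a fingertip pressing on it with 5 to 15 N; pressing it onto the slab with over 45 N spoils it.
- tab_tip (a point): Middle of the tab's free end, at half the sheet's thickness: 120 mm from the sheet's origin, towards -x of the sheet.
- slab: Dark stone slab fixed on the table, 260 (its x) x 180 (its y) x 50 mm high, top polished and slippery. Origin: centre of its underside, at table height; its -x side is the front edge, nearest the robot, with free space before it down to the table.
- slab_edge (a point): Middle of the slab's front top edge: 130 mm from its origin towards -x, 50 mm up.
- foam_block: Lilac block of rigid foam fixed on the table, 110 x 110 mm, 60 mm high. Origin: centre of its underside; its -x side is its front, nearest the robot.
- paint_jar: Small amber glass jar with white lid, 48 mm across, 65 mm high, standing between slab and block. Origin: centre of its underside. Bystander.
- brush: Paint brush 190 mm long, lying flat on the table beyond the jar. Bystander.
- filler_tin: Plain steel tin 68 mm across, 75 mm high, standing to the robot's right of the slab and block. Origin: centre of its underside. Bystander.
There are look-alikes about, which are no part of the job. Several things have the shape of the sheet; the one meant has the colours described above.

How it is judged:
On the way, in this order (a step that is already met when the one before it is completed fails the run):
1. the sheet, still lying flat on the slab, has its tab out over the slab's front edge by at least 30 mm (x of tab_tip in the frame of slab below -0.16 m and z of sheet in the frame of slab between 0.047 and 0.053 m and angle between sheet's own z axis and vertical below 0.04 rad), for 0.2 s.
2. the sheet is held by the fingers, clear above the slab by 20 mm or more (z of each of sheet, tab_tip in the frame of slab above 0.07 m and contact force between the fingers and sheet above 1 N), for 0.1 s.
At the end, for the whole second after the job is handed in: The sheet rests flat and released on the foam block: its square's centre within 18 mm of the block's centre along each side, its sides within 0.16 rad of the block's, the tab out over the block's front edge (x of sheet in the frame of foam_block between -0.018 and 0.018 m and y of sheet in the frame of foam_block between -0.018 and 0.018 m and z of sheet in the frame of foam_block between 0.057 and 0.063 m and angle between sheet's own z axis and vertical below 0.05 rad and angle between the x axis of sheet and the x axis of foam_block, either way round below 0.16 rad and x of tab_tip in the frame of foam_block below -0.09 m and linear speed of sheet below 0.01 m/s and contact force between the fingers and sheet below 0.1 N); the robot touches nothing.
It fails at once if the sheet is pressed onto the slab with more than 45 N (contact force between sheet and slab above 45 N).
It fails at once if the sheet is let go above the block: more than 12 mm up with no finger on it (horizontal distance between sheet and foam_block below 0.12 m and z of sheet in the frame of foam_block above 0.072 m and contact force between the fingers and sheet below 0.02 N).
It fails at once if a bystander is shoved more than 30 mm or knocked over (distance of any of paint_jar, filler_tin, brush from where it was at the start of the episode above 0.03 m or angle between any of paint_jar, filler_tin's own z axis and vertical above 0.5 rad).
It also fails if it takes over 48 s, if anything falls off the work surface, if the arm or the gripper's body presses on something with over 40 N, if the wrist force passes 120 N, or if a joint passes its speed limit or range.

## Robot

A 6-joint arm with a two-finger parallel gripper is mounted at the origin on the work surface. World frame = base frame: x ahead of the robot, y to its left, z up, the work surface at z = 0. Lengths are in m, angles in rad, forces in N, time in s.
With the tool pointing down it reaches from about 0.25 to 0.725 m from the base axis. Payload 4 kg.
Tool frame: the origin (TCP) lies midway between the tips of the shut fingers; the grasp point (between the pads) lies 19 mm behind it (bot.grip_point_offset is the distance from the TCP to the grasp point, in m); z points along the fingers, y is the line along which they close (so a half turn about z gives the same grasp; the last joint's range is limited). The gripper opens to 85 mm and grips with 20 to 120 N. Pads are 22 mm wide; open, the fingers measure 114 mm over their backs; the gripper's body (76 mm by 85 mm) begins 54 mm behind the grasp point. The pads swing forward as they close: fully open they stand 13 mm farther back than shut.
Start: joints at [1.161, 0.241, 0.005, 1.335, 0, 1.571], TCP at [0.199, 0.459, 0.231] pointing down, gripper open.
Joint ranges: [-2.72, 2.72], [-1.05, 1.87], [-1.09, 1.28], [-1.99, 2.15], [-1.42, 1.44], [-3.14, 3.14]. Speed limits (rad/s): [2.79, 2.79, 3.14, 3.14, 3.14, 3.14].

## Interface

Orientations are given as a unit quaternion [x, y, z, w].
In Python, from workcell import bot gives the robot as it stands.
- The arm moves only by the tool step_arm, never from a script. Its argument "targets" is text: rows parted by semicolons, each of 7 numbers parted by spaces: the opening, from -1 (shut) to 1 (fully open), so that 0 is half open, then the shift along the world's x, y, z normalised to -1 to 1, where 1 is 0.5 m, then the turn, a rotation vector about the world's x, y, z normalised to -1 to 1, where 1 is pi/4 rad. In form: gripper x y z wx wy wz; .... A call has 1 to 10 rows; each row is the pose to reach, as a shift and turn from the pose commanded when the call began; what a row does not reach only later rows make up. A row lasts 1/12 s, in which the tool goes at most 41.7 mm and 7.16 degrees, less where a joint would pass 70% of its speed; a pose out of reach is approached as far as the arm can. A call with a number of a shift or a turn outside -1 to 1 is refused whole. A call with a gripper value outside its range is refused whole. The fingers move at their own pace and stop on an object; the grip force is fixed at half the most. Time passes only in rows, so rows that repeat a pose let the fingers close. It gives the time, the measured TCP pose, the force, the opening and the grip force at its end, in the units of the state.
- bot.get_obs(): the state, without advancing time (a new reading comes with each control period).
- bot.camera(name): name is "side" or "top"; returns the picture (420x560x3 uint8, red, green, blue); there is no depth.
- bot.camera_info(name): a dict with "vertical_fov" (degrees; the focal length in pixels is half the picture's height over the tangent of half this angle, whatever the lens; pixels are square), "cx", "cy" (the principal point, pixels), "pose" (4x4, takes a point from camera to world coordinates). Camera axes: x right, y up, looking along -z (the intrinsics and any distortion apply to the point x, -y, -z); pixel columns grow to the right and rows downward; lengths in m; the calibration is good to about 2 mm. A picture is of the moment at which its call begins. camera_info takes no time and is no camera call.
- bot.job_done(): hands the job in; it is judged then, once.
The state is a dict: "clock": time; "joint_pos": joint angles; "joint_vel": joint speeds; "tau": joint torques, N m; "eef_pos": TCP position; "tool_rot": TCP orientation; "ft_force": force on the tool from outside, world axes, zero at the start; "ft_torque": the same for the moment, N m; "grip_width": finger opening in m; "grasp_force": force on a finger pad.
Only numpy, scipy, OpenCV 4.12 (cv2) and the standard library are available. Lean on these libraries where they do the work, as an engineer would, in place of code of your own. Each camera call takes 0.05 s, during which the arm holds its last target. There are 200 camera calls.

## Working session

There is one attempt and no reset: what is moved stays moved. The work goes in short steps, Python scripts to look and compute and a tool call to move; the robot and the scene stay as the last step left them, time stands still between calls to the robot, and variables do not carry over. Pictures are saved under pics/ and viewed, at most 10 in all, crops included, and the job is handed in when it is done.

Besides the shell and the picture viewer there is one more tool, called after "Emit:" by a JSON object that holds its "op" and its "data". step_arm: Moves the arm, as the interface text tells. Scaled input: -1 to 1 covers 0.5 m each way for a shift and pi/4 rad each way for a turn. Its arguments: {"type":"object","properties":{"targets":{"type":"string"}},"required":["targets"]}

```bash
mkdir -p pics; ls; python3 - <<'E'
from workcell import bot
import cv2,numpy as np
for n in("top","side"):
    im=bot.camera(n); cv2.imwrite(f"pics/{n}0.png",im[:,:,::-1]); i=bot.camera_info(n); print(n,i)
print(bot.get_obs(),bot.grip_point_offset)
E
```

```text
pics
top {'vertical_fov': 53.929576122309406, 'cx': 274.5728690045333, 'cy': 215.73157451811048, 'pose': array([[ 0.02250809,  0.99120804, -0.1303841 ,  0.456264  ],
       [-0.9994241 ,  0.018996  , -0.02811805, -0.11705436],
       [-0.02539406,  0.1309419 ,  0.99106476,  1.21996661],
       [ 0.        ,  0.        ,  0.        ,  1.        ]])}
side {'vertical_fov': 57.60528448145713, 'cx': 278.14577219535425, 'cy': 212.3500568655405, 'pose': array([[ 0.82129203,  0.41712726, -0.38920978,  0.22836583],
       [-0.57044317,  0.61070584, -0.54921122, -0.61798136],
       [ 0.00860171,  0.67308486,  0.73951524,  0.73509351],
       [ 0.        ,  0.        ,  0.        ,  1.        ]])}
{'clock': 0.1, 'joint_pos': array([1.16097546e+00, 2.41344932e-01, 3.84381508e-03, 1.33522238e+00,
       1.15927134e-05, 1.57078886e+00]), 'joint_vel': array([-0.00142156, -0.00086363,  0.00340404, -0.00089957,  0.00100863,
       -0.00127604]), 'tau': array([-4.86927074e-04, -3.73137975e+01,  2.53009933e+01,  1.08846740e-02,
       -1.13528310e-05, -5.40088166e-06]), 'eef_pos': array([0.19898728, 0.45806344, 0.23049258]), 'tool_rot': array([ 2.03475721e-01,  9.79079518e-01, -9.42247669e-04, -2.01748748e-04]), 'ft_force': array([-0.15103276, -0.19068832, -0.15558767]), 'ft_torque': array([-0.05958862,  0.01488738, -0.04682156]), 'grasp_force': 0.0, 'grip_width': 0.08541866965946271} 0.0187
```

View pics/top0.png

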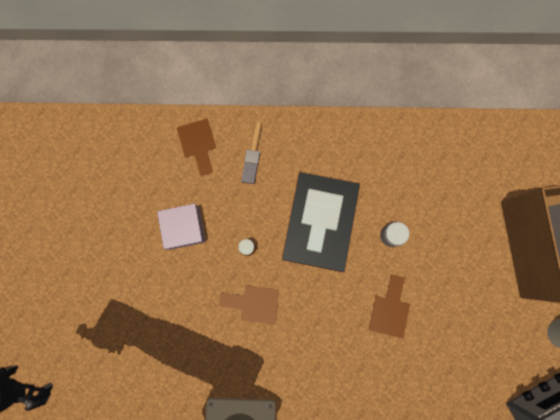

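View pics/side0.png

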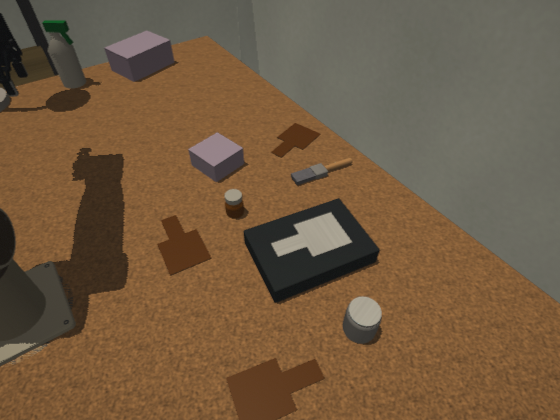

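The top view shows the pale sheet on the dark slab at about (322,215), its tab pointing down to (316,250), and the lilac block at (180,226). The jar is at (247,247), the tin at (397,234) and the brush at (252,155). The side view agrees.

Things that could be taken for the sheet, in the top view: brown tabbed shapes at (197,140), (255,303) and (390,310). They lie on the table and have the wrong colour, so I choose the pale one at (322,215). The second lilac block, in the far background of the side view at (140,55), is not the small one near the jar.

```bash
cat > h.py <<'E'
import cv2,numpy as np
from workcell import bot
def ray(n,px):
    i=bot.camera_info(n); f=210/np.tan(np.radians(i["vertical_fov"]/2)); P=i["pose"]
    px=np.atleast_2d(px).astype(float)
    d=np.c_[(px[:,0]-i["cx"])/f,-(px[:,1]-i["cy"])/f,-np.ones(len(px))]@P[:3,:3].T
    return P[:3,3],d
def onz(n,px,z):
    o,d=ray(n,px); return (o+d*((z-o[2])/d[:,2])[:,None])[:,:2]
def blob(m,roi):
    k=np.zeros(m.shape,np.uint8); x0,y0,x1,y1=roi; k[y0:y1,x0:x1]=m[y0:y1,x0:x1]
    c,_=cv2.findContours(k,cv2.RETR_EXTERNAL,cv2.CHAIN_APPROX_NONE)
    return max(c,key=cv2.contourArea)[:,0].astype(float)
def rect(p):  # metric min-area rectangle: centre, sizes, angle of nearest axis to x
    (c,s,a)=cv2.minAreaRect((p*1000).astype(np.float32)); a=(a+45)%90-45
    return np.round(np.array(c)/1000,4),np.round(s,1),round(a,1)
def sheet(im,n="top",z=.0525,roi=(285,170,365,275)):
    hsv=cv2.cvtColor(im,cv2.COLOR_RGB2HSV)
    m=((hsv[:,:,2]>130)&(hsv[:,:,1]<60)).astype(np.uint8)*255
    c=blob(m,roi); k=np.zeros(m.shape,np.uint8); cv2.fillPoly(k,[c.astype(np.int32)],255)
    v,u=np.nonzero(k); p=onz(n,np.c_[u,v],z)
    cen=p.mean(0); w,V=np.linalg.eigh(np.cov(p.T)); ax=V[:,1]
    if ((p-cen)@ax>0.07).any() and ((p-cen)@ax).max()>-((p-cen)@ax).min(): ax=-ax
    # ax points away from the tab; area centroid at x=-19 mm
    t=(p-cen)@ax
    return cen+.0219*0*ax,ax,t.min(),t.max(),len(p),np.ptp((p-cen)@np.array([-ax[1],ax[0]]))
E
python3 - <<'E'
from h import *
for n in("top","side"):
    im=cv2.imread(f"pics/{n}0.png")[:,:,::-1].copy(); hsv=cv2.cvtColor(im,cv2.COLOR_RGB2HSV)
    top=n=="top"
    cen,ax,a,b,N,w=sheet(im,n,roi=(285,170,365,275) if top else (262,205,362,262))
    print(n,"sheet cen",cen,"ang",np.degrees(np.arctan2(ax[1],ax[0])),a,b,w,"origin",cen+.0219*ax*0+.019*ax)
    lil=((hsv[:,:,0]>125)&(hsv[:,:,2]>(130 if top else 120))&(hsv[:,:,1]>20)).astype(np.uint8)*255
    c=blob(lil,(140,190,220,260) if top else (180,125,255,185)); print("foam",rect(onz(n,c,.06)))
    if top:
        dark=(hsv[:,:,2]<60).astype(np.uint8)*255
        c=blob(dark,(270,160,370,285)); print("slab z.05",rect(onz(n,c,.05)))
        print("corners",cv2.boxPoints(cv2.minAreaRect(onz(n,c,.05).astype(np.float32)*1000)).round(0).tolist())
        print("jar",onz(n,[247,247],.065),"tin",onz(n,[397,234],.075))
        cv2.imwrite("pics/crop0.png",cv2.resize(im[120:290,140:420,::-1],None,fx=2.8,fy=2.8,interpolation=cv2.INTER_CUBIC))
E
```

```text
top sheet cen [ 0.61240594 -0.21493348] ang -11.251183359187875 -0.10178992303636035 0.07106260442392663 0.10276566128078138 origin [ 0.63104078 -0.21864058]
foam (array([0.573 , 0.1847]), array([108. , 107.5]), 12.9)
slab z.05 (array([ 0.7073, -0.2839]), array([88.2, 29.6]), -30.8)
corners [[672.0, -314.0], [697.0, -329.0], [743.0, -254.0], [717.0, -238.0]]
jar [[ 0.51843958 -0.00905807]] tin [[ 0.56249853 -0.42387133]]
side sheet cen [ 0.61429896 -0.21807947] ang -12.024717210534122 -0.09947552746151969 0.07058816836781724 0.09980953719273389 origin [ 0.63288206 -0.22203781]
foam (array([0.5765, 0.1831]), array([107.4, 105.9]), 12.9)
```

View pics/crop0.png

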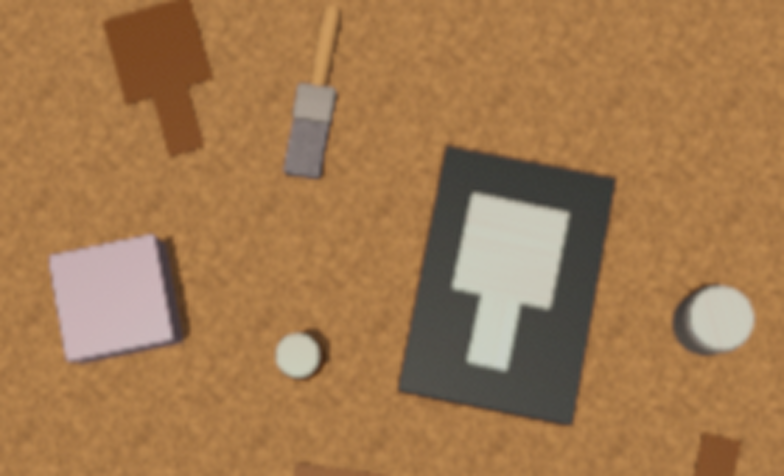

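The crop confirms the pale aluminium sheet on the dark slab, tab pointing down towards the robot. The slab's top corners in the crop are (446,148), (614,178), (572,423) and (399,390). The foam block is turned about +13° and the slab about -11°.

```bash
python3 - <<'E'
from h import *
c=np.array([[446,148],[614,178],[572,423],[399,390]])/2.8+[140,120]-.3
p=onz("top",c,.05); print(p.round(4)); print(np.linalg.norm(p-np.roll(p,1,0),axis=1).round(4)); print("cen",p.mean(0))
e=(p[2]+p[3])/2; x=(p[0]+p[1]-p[2]-p[3]); a=np.arctan2(x[1],x[0]); print("edge",e,"yaw",np.degrees(a))
ax=np.array([np.cos(a),np.sin(a)])
o=np.array([.632,-.220]); print("tip x rel edge",((o-.120*ax)-e)@ax, "lateral",(o-e)@[-ax[1],ax[0]])
E
```

```text
[[ 0.7376 -0.1517]
 [ 0.7089 -0.3244]
 [ 0.4586 -0.2816]
 [ 0.4876 -0.1081]]
[0.2538 0.1751 0.254  0.1759]
cen [ 0.59818261 -0.21648663]
edge [ 0.47309222 -0.19489169] yaw -9.794694735152255
tip x rel edge 0.040862869360299585 lateral 0.002290795577267475
```

Emit:
{"op": "step_arm", "data": {"targets": "-1 0.4 -0.68 -0.1 0 0 0.15;-1 0.4 -0.68 -0.1 0 0 0.15;-1 0.4 -0.68 -0.1 0 0 0.15;-1 0.4 -0.68 -0.1 0 0 0.15;-1 0.4 -0.68 -0.1 0 0 0.15;-1 0.4 -0.68 -0.1 0 0 0.15;-1 0.4 -0.68 -0.1 0 0 0.15;-1 0.4 -0.68 -0.1 0 0 0.15;-1 0.4 -0.68 -0.1 0 0 0.15;-1 0.4 -0.68 -0.1 0 0 0.15"}}

```text
clock: 0.93
eef_pos: [0.4001, 0.1152, 0.1806]
tool_rot: [0.147, 0.989, -0.001, -0.0]
ft_force: [0.3, 0.6, 0.4]
grip_width: 0.0001
grasp_force: 0.0
```

Emit:
{"op": "step_arm", "data": {"targets": "-1 0.438 -0.67 -0.19 0 0 0.154;-1 0.438 -0.67 -0.19 0 0 0.154;-1 0.438 -0.67 -0.19 0 0 0.154;-1 0.438 -0.67 -0.19 0 0 0.154;-1 0.438 -0.67 -0.19 0 0 0.154;-1 0.438 -0.67 -0.19 0 0 0.154;-1 0.438 -0.67 -0.19 0 0 0.154;-1 0.438 -0.67 -0.19 0 0 0.154;-1 0.438 -0.67 -0.19 0 0 0.154;-1 0.438 -0.67 -0.19 0 0 0.154"}}

```text
clock: 1.77
eef_pos: [0.6183, -0.2179, 0.0851]
tool_rot: [0.086, 0.996, 0.0, -0.001]
ft_force: [0.2, -0.2, 0.5]
grip_width: -0.0001
grasp_force: 0.0
```

Emit:
{"op": "step_arm", "data": {"targets": "-1 0 0 -0.02 0 0 0;-1 0 0 -0.04 0 0 0;-1 0 0 -0.05 0 0 0;-1 0 0 -0.056 0 0 0;-1 0 0 -0.06 0 0 0;-1 0 0 -0.06 0 0 0"}}

```text
clock: 2.27
eef_pos: [0.6177, -0.2149, 0.0568]
tool_rot: [0.085, 0.996, 0.0, -0.0]
ft_force: [-0.1, 0.3, -0.5]
grip_width: -0.0005
grasp_force: 0.0
```

Emit:
{"op": "step_arm", "data": {"targets": "-1 0 0 -0.002 0 0 0;-1 0 0 -0.003 0 0 0;-1 0 0 -0.004 0 0 0;-1 0 0 -0.004 0 0 0"}}

```text
clock: 2.6
eef_pos: [0.6183, -0.216, 0.0549]
tool_rot: [0.085, 0.996, -0.0, 0.0]
ft_force: [0.3, 0.2, 0.3]
grip_width: -0.0001
grasp_force: 0.0
```

Emit:
{"op": "step_arm", "data": {"targets": "-1 0 0 -0.001 0 0 0;-1 0 0 -0.002 0 0 0;-1 0 0 -0.002 0 0 0"}}

```text
clock: 2.85
eef_pos: [0.618, -0.2162, 0.0533]
tool_rot: [0.085, 0.996, 0.0, -0.0]
ft_force: [-0.6, 0.2, 0.2]
grip_width: -0.0003
grasp_force: 0.0
```

Emit:
{"op": "step_arm", "data": {"targets": "-1 0 0 -0.001 0 0 0;-1 0 0 -0.002 0 0 0;-1 0 0 -0.002 0 0 0"}}

```text
clock: 3.1
eef_pos: [0.6181, -0.2162, 0.0527]
tool_rot: [0.085, 0.996, -0.0, 0.0]
ft_force: [0.0, 0.2, 2.3]
grip_width: 0.0002
grasp_force: 1.0
```

Emit:
{"op": "step_arm", "data": {"targets": "-1 0 0 -0.001 0 0 0;-1 0 0 -0.001 0 0 0;-1 0 0 -0.001 0 0 0"}}

```text
clock: 3.35
eef_pos: [0.6183, -0.2163, 0.0526]
tool_rot: [0.085, 0.996, -0.0, 0.0]
ft_force: [-1.2, -0.3, 5.3]
grip_width: 0.0
grasp_force: 2.7
```

Emit:
{"op": "step_arm", "data": {"targets": "-1 0 0 -0.0014 0 0 0;-1 0 0 -0.0014 0 0 0;-1 -0.008 0.0014 -0.0014 0 0 0;-1 -0.016 0.0028 -0.0014 0 0 0;-1 -0.024 0.0041 -0.0014 0 0 0;-1 -0.032 0.0055 -0.0014 0 0 0;-1 -0.04 0.007 -0.0014 0 0 0;-1 -0.04 0.007 -0.0014 0 0 0"}}

```text
clock: 4.02
eef_pos: [0.5991, -0.213, 0.0526]
tool_rot: [0.085, 0.996, -0.0, 0.002]
ft_force: [0.4, -0.3, 5.3]
grip_width: 0.0002
grasp_force: 2.9
```

```bash
python3 - <<'E'
from h import *
im=bot.camera("side"); cv2.imwrite("pics/s1.png",cv2.resize(im[180:320,220:400,::-1],None,fx=4,fy=4)); print(bot.get_obs()["ft_force"])
E
```

```text
[-0.51530922  1.03010363  7.6365362 ]
```

View pics/s1.png

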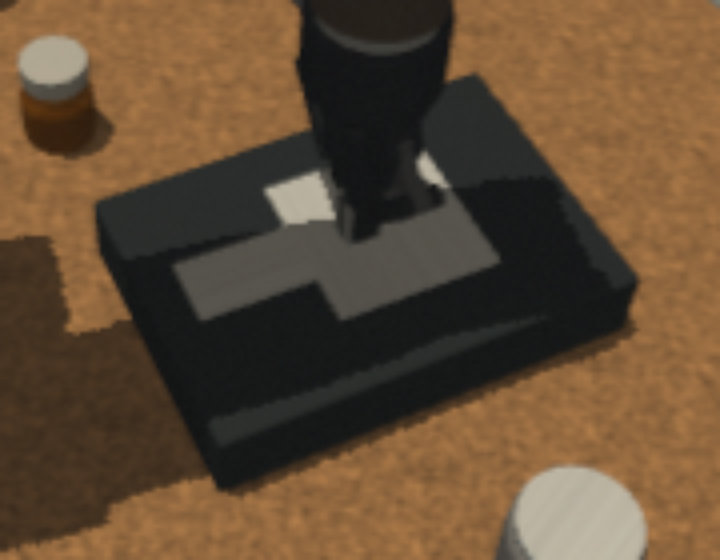

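The crop shows the closed fingertips on the square near the tab root. The tab's end corners are at crop (175,265) and (203,320), and they are still inside the slab's front edge.

```bash
python3 - <<'E'
from h import *
p=onz("side",np.array([[175,265],[203,320],[340,320],[500,262]])/4+[220,180],.0525); print(p.round(4))
e=onz("side",np.array([[97,208],[222,488-0]])/4+[220,180],.05); print("edge ends",e.round(4))
a=np.radians(-9.8);ax=np.array([np.cos(a),np.sin(a)])
d=p[3]-p[2];print("yaw",np.degrees(np.arctan2(d[1],d[0])))
print("tip past edge",(p[:2].mean(0)-[.470,-.194])@ax)
E
```

```text
[[ 0.5026 -0.177 ]
 [ 0.4946 -0.2168]
 [ 0.556  -0.2589]
 [ 0.6541 -0.2783]]
edge ends [[ 0.4891 -0.1154]
 [ 0.4464 -0.3052]]
yaw -11.180312831943688
tip past edge 0.028687247917147853
```

Emit:
{"op": "step_arm", "data": {"targets": "-1 0 0 -0.0008 0 0 0;-1 -0.008 0.0014 -0.0008 0 0 0;-1 -0.016 0.0028 -0.0008 0 0 0;-1 -0.024 0.0041 -0.0008 0 0 0;-1 -0.032 0.0055 -0.0008 0 0 0;-1 -0.04 0.007 -0.0008 0 0 0;-1 -0.048 0.0083 -0.0008 0 0 0;-1 -0.056 0.0097 -0.0008 0 0 0;-1 -0.064 0.011 -0.0008 0 0 0;-1 -0.072 0.0124 -0.0008 0 0 0"}}

```text
clock: 4.9
eef_pos: [0.5645, -0.2072, 0.0526]
tool_rot: [0.085, 0.996, -0.001, 0.003]
ft_force: [1.2, -0.6, 6.2]
grip_width: 0.0003
grasp_force: 3.2
```

Emit:
{"op": "step_arm", "data": {"targets": "-1 0 0 0 0 0 0;-1 -0.008 0.0014 0 0 0 0;-1 -0.016 0.0028 0 0 0 0;-1 -0.024 0.0041 0 0 0 0;-1 -0.032 0.0055 0 0 0 0;-1 -0.04 0.007 0 0 0 0;-1 -0.048 0.0083 0 0 0 0;-1 -0.056 0.0097 0 0 0 0;-1 -0.064 0.011 0 0 0 0;-1 -0.064 0.011 0 0 0 0"}}

```text
clock: 5.73
eef_pos: [0.5318, -0.2016, 0.0526]
tool_rot: [0.085, 0.996, -0.001, 0.002]
ft_force: [-0.5, 0.1, 7.5]
grip_width: 0.0002
grasp_force: 3.9
```

```bash
python3 - <<'E'
from h import *
im=bot.camera("side"); cv2.imwrite("pics/s2.png",cv2.resize(im[180:320,220:400,::-1],None,fx=4,fy=4)); print(bot.get_obs()["ft_force"])
E
```

```text
[-0.06104535  0.67089194  8.8302781 ]
```

View pics/s2.png

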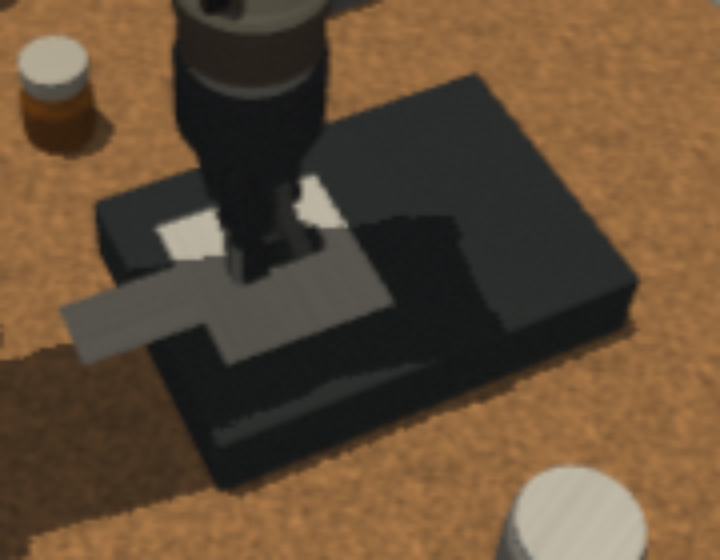

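The tab now sticks out over the front edge. Its end corners are at crop (60,308) and (87,364), and the square's near side runs from (232,365) to (395,302).

```bash
python3 - <<'E'
from h import *
p=onz("side",np.array([[60,308],[87,364],[232,365],[395,302]])/4+[220,180],.0525); print(p.round(4))
a=np.radians(-9.8);ax=np.array([np.cos(a),np.sin(a)])
d=p[3]-p[2];print("yaw",np.degrees(np.arctan2(d[1],d[0])),np.hypot(*d))
t=p[:2].mean(0);print("tip",t,"past edge",(t-[.470,-.194])@ax)
E
```

```text
[[ 0.4347 -0.1661]
 [ 0.4281 -0.2055]
 [ 0.4911 -0.2495]
 [ 0.5882 -0.2664]]
yaw -9.889424149585803 0.09854420773446379
tip [ 0.43143168 -0.18583158] past edge -0.03939586747419495
```

Emit:
{"op": "step_arm", "data": {"targets": "-1 -0.006 0.001 0 0 0 0;-1 -0.012 0.002 0 0 0 0;-1 -0.012 0.002 0 0 0 0;-1 -0.012 0.002 0.01 0 0 0;-1 -0.012 0.002 0.05 0 0 0;-1 -0.012 0.002 0.12 0 0 0;1 -0.012 0.002 0.16 0 0 0;1 -0.1 0.015 0.16 0 0 0;1 -0.18 0.028 0.16 0 0 0;1 -0.18 0.028 0.16 0 0 0"}}

```text
clock: 6.62
eef_pos: [0.4283, -0.183, 0.1274]
tool_rot: [0.086, 0.996, 0.002, -0.008]
ft_force: [-2.3, 1.5, -1.3]
grip_width: 0.0482
grasp_force: 0.0
```

```bash
python3 - <<'E'
from h import *
im=bot.camera("side"); cv2.imwrite("pics/s3.png",cv2.resize(im[180:320,220:400,::-1],None,fx=4,fy=4)); print(bot.get_obs()["ft_force"],bot.get_obs()["eef_pos"])
E
```

```text
[ 0.76344244 -0.02209517  0.00610837] [ 0.43297618 -0.18464834  0.12873004]
```

View pics/s3.png

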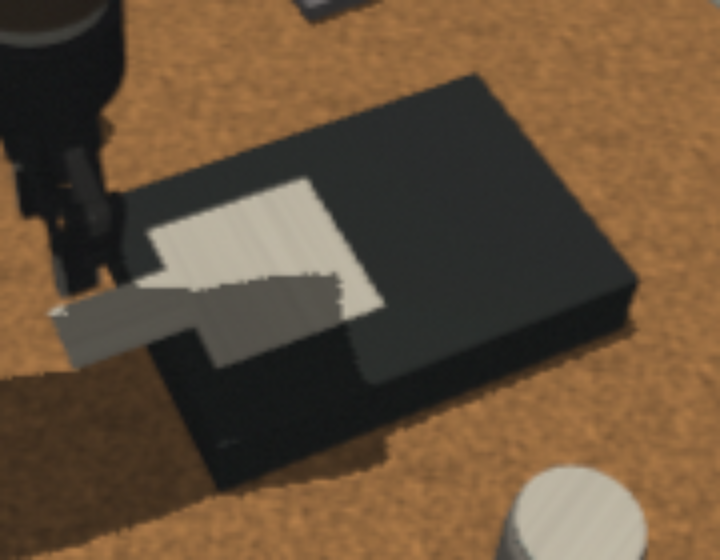

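The fingers are clear and the sheet lies flat. The tab's end corners are at crop (48,312) and (76,368), and the square's corners are at (217,368), (385,303), (308,178) and (148,230).

```bash
python3 - <<'E'
from h import *
p=onz("side",np.array([[48,312],[76,368],[217,368],[385,303],[308,178],[148,230]])/4+[220,180],.0525)
c=p[2:].mean(0);t=p[:2].mean(0);d=c-t
print("sq",c,"tip",t,"dist",np.hypot(*d),"yaw",np.degrees(np.arctan2(d[1],d[0])))
u=d/np.hypot(*d); print("grip at",t+.022*u, t-c)
a=np.radians(-9.8);ax=np.array([np.cos(a),np.sin(a)]);print("past",(t-[.470,-.194])@ax)
E
```

```text
sq [ 0.54311962 -0.20641074] tip [ 0.4250228  -0.18456967] dist 0.12009951045372955 yaw -10.478008774379868
grip at [ 0.44665594 -0.18857055] [-0.11809682  0.02184107]
past -0.0459260242505724
```

Emit:
{"op": "step_arm", "data": {"targets": "1 0.026 -0.005 0 0 0 0;1 0.026 -0.005 -0.07 0 0 0;1 0.026 -0.005 -0.13 0 0 0;1 0.026 -0.005 -0.18 0 0 0;1 0.026 -0.005 -0.2 0 0 0;1 0.026 -0.005 -0.2 0 0 0;1 0.026 -0.005 -0.2 0 0 0"}}

```text
clock: 7.25
eef_pos: [0.4534, -0.1896, 0.0308]
tool_rot: [0.085, 0.996, 0.0, -0.0]
ft_force: [-0.0, -0.4, 0.8]
grip_width: 0.085
grasp_force: 0.0
```

Emit:
{"op": "step_arm", "data": {"targets": "0.3 0 0 0 0 0 0;0.1 0 0 0 0 0 0;0 0 0 0 0 0 0;-0.5 0 0 0 0 0 0;-1 0 0 0 0 0 0;-1 0 0 0 0 0 0;-1 0 0 0 0 0 0;-1 0 0 0 0 0 0;-1 0 0 0 0 0 0;-1 0 0 0 0 0 0"}}

```text
clock: 8.08
eef_pos: [0.454, -0.1898, 0.0319]
tool_rot: [0.085, 0.996, -0.0, 0.001]
ft_force: [-0.5, 0.6, 6.3]
grip_width: 0.0378
grasp_force: 59.4
```

Emit:
{"op": "step_arm", "data": {"targets": "-1 0 0 0.01 0 0 0;-1 0 0 0.02 0 0 0;-1 0 0 0.04 0 0 0;-1 0 0 0.06 0 0 0;-1 0 0 0.08 0 0 0;-1 0 0 0.1 0 0 0;-1 0 0 0.12 0 0 0;-1 0 0 0.14 0 0 0;-1 0 0 0.14 0 0 0;-1 0 0 0.14 0 0 0"}}

```text
clock: 8.92
eef_pos: [0.4537, -0.1897, 0.1017]
tool_rot: [0.085, 0.996, -0.0, 0.001]
ft_force: [-0.8, -0.5, -1.3]
grip_width: 0.0375
grasp_force: 60.1
```

```bash
python3 - <<'E'
from h import *
im=bot.camera("side"); cv2.imwrite("pics/s4.png",cv2.resize(im[140:320,180:400,::-1],None,fx=3.3,fy=3.3)); o=bot.get_obs(); print(o["ft_force"],o["eef_pos"],o["grip_width"])
E
```

```text
[ 0.28714438  0.3197931  -1.78407674] [ 0.45307636 -0.18943771  0.10092396] 0.03788811906206286
```

View pics/s4.png

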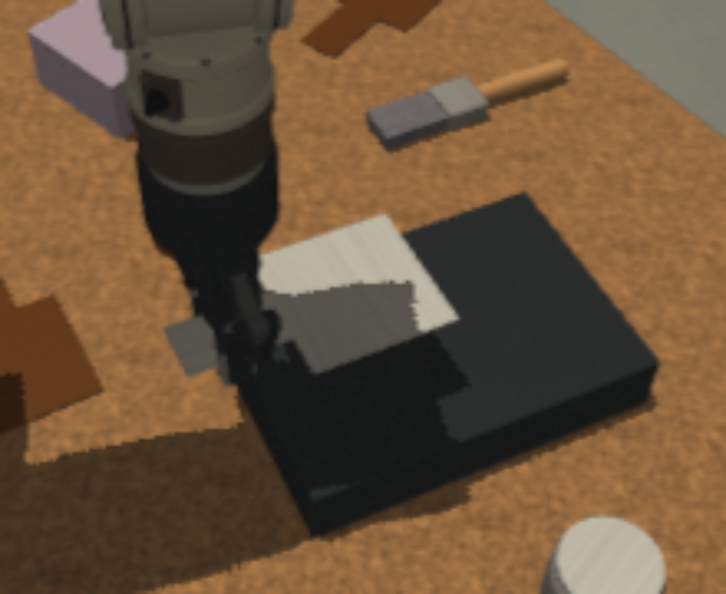

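The sheet is held and lifted off the slab and looks level. In the crop its tab end is at (165,328) and (192,376), and the square's corners are at (318,374), (458,319) and (386,214). I check this against the sheet's sizes.

```bash
python3 - <<'E'
from h import *
px=np.array([[165,328],[192,376],[318,374],[458,319],[386,214]])/3.3+[180,140]
for z in (.116,.121,.126):
    p=onz("side",px,z);c=(p[2]+p[4])/2;t=p[:2].mean(0);d=c-t
    print(z,"sq",c,"tip",t,"dist",np.hypot(*d),"sides",np.hypot(*(p[3]-p[2])),np.hypot(*(p[4]-p[3])),"yaw",np.degrees(np.arctan2(d[1],d[0])),"c-tcp",c-[.4533,-.1895])
f=np.array([.5748,.184]);a=np.radians(12.9);print("tcp goal for 90mm",f-.090*np.array([np.cos(a),np.sin(a)]))
E
```

```text
0.116 sq [ 0.54498343 -0.20519297] tip [ 0.42704714 -0.18471328] dist 0.1197012376948362 sides 0.0978806828405059 0.09990268262079854 yaw -9.851205231079073 c-tcp [ 0.09168343 -0.01569297]
0.121 sq [ 0.54242633 -0.20852679] tip [ 0.42544253 -0.18821249] dist 0.11873449167547649 sides 0.09709016669939856 0.0990958361536531 yaw -9.851205231079065 c-tcp [ 0.08912633 -0.01902679]
0.126 sq [ 0.53986922 -0.2118606 ] tip [ 0.42383791 -0.19171171] dist 0.11776774565611677 sides 0.09629965055829144 0.09828898968650758 yaw -9.851205231079048 c-tcp [ 0.08656922 -0.0223606 ]
tcp goal for 90mm [0.48707149 0.16390749]
```

Emit:
{"op": "step_arm", "data": {"targets": "-1 0 0 0.06 0 0 0;-1 0.01 0.06 0.08 0 0 0.06;-1 0.02 0.12 0.08 0 0 0.14;-1 0.03 0.19 0.08 0 0 0.2;-1 0.035 0.26 0.08 0 0 0.26;-1 0.04 0.33 0.08 0 0 0.32;-1 0.045 0.4 0.08 0 0 0.38;-1 0.05 0.47 0.08 0 0 0.44;-1 0.06 0.54 0.08 0 0 0.5;-1 0.066 0.6 0.08 0 0 0.508"}}

```text
clock: 9.8
eef_pos: [0.4855, 0.1127, 0.1399]
tool_rot: [-0.115, 0.993, 0.0, -0.001]
ft_force: [0.6, -0.6, -0.8]
grip_width: 0.0375
grasp_force: 60.4
```

Emit:
{"op": "step_arm", "data": {"targets": "-1 0 0.04 0 0 0 0;-1 0 0.08 0 0 0 0;-1 0 0.106 0 0 0 0;-1 0 0.106 0 0 0 0;-1 0 0.106 -0.02 0 0 0;-1 0 0.106 -0.05 0 0 0;-1 0 0.106 -0.08 0 0 0;-1 0 0.106 -0.08 0 0 0;-1 0 0.106 -0.08 0 0 0"}}

```text
clock: 10.55
eef_pos: [0.4848, 0.162, 0.0994]
tool_rot: [-0.113, 0.994, -0.001, -0.002]
ft_force: [0.4, -0.5, -0.8]
grip_width: 0.038
grasp_force: 60.4
```

```bash
python3 - <<'E'
from h import *
o=bot.get_obs(); print(o["ft_force"],o["eef_pos"],o["tool_rot"],o["grip_width"],o["clock"])
a=bot.camera("top")[170:290,120:280,::-1];b=bot.camera("side")[90:210,130:290,::-1]
cv2.imwrite("pics/p5.png",np.vstack([cv2.resize(q,(400,300),interpolation=cv2.INTER_CUBIC) for q in (a,b)]))
E
```

```text
[ 0.44585123 -0.45395188 -0.80149748] [0.4848213  0.16198378 0.09940719] [-1.12889586e-01  9.93605761e-01 -5.36336906e-04 -1.80136120e-03] 0.03801572536025023 10.55
```

View pics/p5.png

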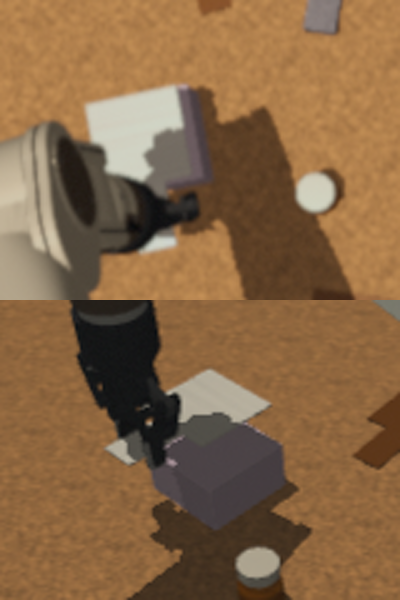

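The top half shows the sheet over the lilac block, with the square's far corners at crop (86,103) and (178,86). The side half shows the square's far corners at (210,69) and (271,104). The jar is undisturbed.

```bash
python3 - <<'E'
from h import *
f=np.array([.5748,.184]);
for n,px in(("top",np.array([[86,103],[178,86]])/2.5+[120,170]),("side",np.array([[210,69],[271,104]])/2.5+[130,90])):
    p=onz(n,px,.118 if n=="top" else .119); d=p[0]-p[1]; yaw=np.arctan2(-d[0],d[1]); x=np.array([np.cos(yaw),np.sin(yaw)]); y=np.array([-x[1],x[0]])
    c=p.mean(0)-.05*x; e=c-f; print(n,"len",np.hypot(*d),"yaw",np.degrees(yaw),"c",c,"err in block",e@x,e@y)
E
```

```text
top len 0.10173713415552407 yaw 11.654621864847307 c [0.56870516 0.18123934] err in block -0.006526864196447313 -0.0014725124102558068
side len 0.09780375109318341 yaw 13.56407039950641 c [0.57200961 0.17769737] err in block -0.004190730905538638 -0.005472398310067539
```

Emit:
{"op": "step_arm", "data": {"targets": "-1 0.008 0.009 -0.02 0 0 0;-1 0.008 0.009 -0.04 0 0 0;-1 0.008 0.009 -0.06 0 0 0;-1 0.008 0.009 -0.08 0 0 0;-1 0.008 0.009 -0.09 0 0 0;-1 0.008 0.009 -0.1 0 0 0;-1 0.008 0.009 -0.104 0 0 0;-1 0.008 0.009 -0.104 0 0 0;-1 0.008 0.009 -0.104 0 0 0"}}

```text
clock: 11.4
eef_pos: [0.4902, 0.1681, 0.0489]
tool_rot: [-0.114, 0.994, 0.0, 0.0]
ft_force: [-0.2, -0.2, -0.8]
grip_width: 0.0378
grasp_force: 60.4
```

Emit:
{"op": "step_arm", "data": {"targets": "-1 0 0 -0.002 0 0 0;-1 0 0 -0.004 0 0 0;-1 0 0 -0.006 0 0 0;-1 0 0 -0.006 0 0 0;-1 0 0 -0.006 0 0 0"}}

```text
clock: 11.82
eef_pos: [0.49, 0.168, 0.0458]
tool_rot: [-0.114, 0.994, -0.0, 0.0]
ft_force: [-0.9, -0.9, -1.3]
grip_width: 0.0376
grasp_force: 60.4
```

Emit:
{"op": "step_arm", "data": {"targets": "-1 0 0 -0.002 0 0 0;-1 0 0 -0.004 0 0 0;-1 0 0 -0.004 0 0 0;-1 0 0 -0.004 0 0 0"}}

```text
clock: 12.15
eef_pos: [0.49, 0.168, 0.0437]
tool_rot: [-0.114, 0.994, -0.0, -0.0]
ft_force: [-0.4, 0.1, -1.1]
grip_width: 0.0377
grasp_force: 60.4
```

Emit:
{"op": "step_arm", "data": {"targets": "-1 0 0 -0.002 0 0 0;-1 0 0 -0.003 0 0 0;-1 0 0 -0.003 0 0 0;-1 0 0 -0.003 0 0 0"}}

```text
clock: 12.48
eef_pos: [0.4902, 0.1681, 0.0424]
tool_rot: [-0.114, 0.994, 0.0, 0.0]
ft_force: [-0.1, -0.5, -0.7]
grip_width: 0.0373
grasp_force: 60.5
```

Emit:
{"op": "step_arm", "data": {"targets": "-1 0 0 -0.001 0 0 0;-1 0 0 -0.002 0 0 0;-1 0 0 -0.002 0 0 0;-1 0 0 -0.002 0 0 0"}}

```text
clock: 12.82
eef_pos: [0.4902, 0.1681, 0.0416]
tool_rot: [-0.114, 0.994, 0.0, 0.0]
ft_force: [-1.5, -0.2, 4.3]
grip_width: 0.0379
grasp_force: 60.7
```

Emit:
{"op": "step_arm", "data": {"targets": "-1 0 0 -0.001 0 0 0;-1 0 0 -0.002 0 0 0;-1 0 0 -0.002 0 0 0;-1 0 0 -0.002 0 0 0"}}

```text
clock: 13.15
eef_pos: [0.4902, 0.1681, 0.0408]
tool_rot: [-0.114, 0.994, 0.0, 0.0]
ft_force: [-3.3, -0.4, 7.4]
grip_width: 0.0377
grasp_force: 60.9
```

Emit:
{"op": "step_arm", "data": {"targets": "-1 0 0 0.002 0 0 0;-1 0 0 0.002 0 0 0;0 0 0 0.002 0 0 0;0.3 0 0 0.002 0 0 0;1 0 0 0.002 0 0 0;1 0 0 0.002 0 0 0;1 0 0 0.002 0 0 0;1 0 0 0.002 0 0 0;1 0 0 0.002 0 0 0;1 0 0 0.002 0 0 0"}}

```text
clock: 13.98
eef_pos: [0.49, 0.168, 0.0412]
tool_rot: [-0.114, 0.994, -0.0, -0.0]
ft_force: [0.1, 0.9, -0.4]
grip_width: 0.0851
grasp_force: 0.0
```

Emit:
{"op": "step_arm", "data": {"targets": "1 0 0 0.02 0 0 0;1 0 0 0.06 0 0 0;1 0 0 0.12 0 0 0;1 0 0 0.2 0 0 0;1 -0.08 0 0.28 0 0 0;1 -0.16 -0.06 0.3 0 0 0;1 -0.2 -0.14 0.3 0 0 0;1 -0.2 -0.22 0.3 0 0 0;1 -0.2 -0.22 0.3 0 0 0;1 -0.2 -0.22 0.3 0 0 0"}}

```text
clock: 14.82
eef_pos: [0.3889, 0.0556, 0.1927]
tool_rot: [-0.112, 0.994, -0.0, 0.001]
ft_force: [-0.5, 0.3, 0.1]
grip_width: 0.0856
grasp_force: 0.0
```

```bash
python3 - <<'E'
from h import *
o=bot.get_obs(); print(o["ft_force"],o["eef_pos"],o["grip_width"],o["clock"])
a=bot.camera("top")[170:290,120:280,::-1];b=bot.camera("side")[90:210,130:290,::-1]
cv2.imwrite("pics/p6.png",np.vstack([cv2.resize(q,(400,300),interpolation=cv2.INTER_CUBIC) for q in (a,b)]))
E
```

```text
[-0.47253398  0.34843464  0.06706602] [0.38889267 0.05561789 0.19268942] 0.08557274092009716 14.8167
```

View pics/p6.png

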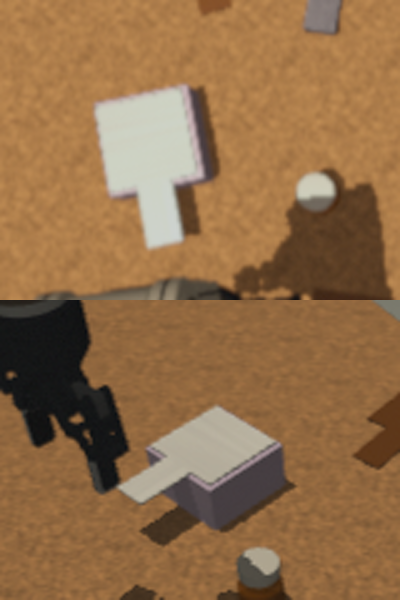

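The sheet lies flat on the block, centred with an even lilac rim (square at about (150,140) in the top crop). The tab sticks out over the front to (165,245), and the gripper is clear of it. I'm handing it in.

```bash
python3 -c "
from workcell import bot
print(bot.job_done())"
```

```text
the job is handed in; nothing more can be done
None
```

The job is handed in at about 15 s of the 48 s; in the last picture the sheet lies flat, centred and released on the lilac block with its tab over the front edge, the jar, brush and tin were never touched, and no verdict came back.

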